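# Open the clean-pad tote and hold its gate wide

## Robot

A 6-joint arm with a two-finger parallel gripper is mounted at the origin on a cart in front of the work surface, level with it; the furniture and walls round the work are solid. World frame = base frame: x ahead of the robot, y to its left, z up, the work surface at z = 0. Lengths are in m, angles in rad, forces in N, time in s.
With the tool pointing down it reaches from about 0.35 to 0.85 m from the base axis. Payload 8.1 kg.
Tool frame: the origin (TCP) lies at the very end of the fingers, on their centre line; the grasp point (between the pads) lies 19 mm behind it; z points along the fingers, y is the direction in which the jaws open and shut (so a half turn about z gives the same grasp; the last joint's range is limited). The gripper opens to 93 mm and grips with 3 to 60 N. Pads are 15 mm wide; open, the fingers measure 128 mm over their backs; the gripper's body (75 mm by 188 mm) begins 65 mm behind the grasp point.
Start: joints at [-1.416, 0.13, 1.488, -0, 1.523, -0.085], TCP at [0.143, -0.583, 0.219] pointing down, gripper open.
Joint ranges: [-2.96, 2.96], [-0.89, 2.26], [0.02, 2.5], [-1.34, 4.48], [0, 2.73], [-2.66, 2.66]. Speed limits (rad/s): [2.39, 2.39, 2.79, 3.14, 3.14, 3.14].

## Interface

Orientations are given as a rotation vector (axis times angle).
In Python, from plant import read_state, read_camera, close_job gives the robot as it stands.
- The arm moves only by the tool jog_arm, never from a script. Its argument "motion" is one flat list of numbers, 7 for each row, row after row: the opening, from 0 (shut) to 1 (fully open), then the shift along the tool's x, y, z scaled (see below), then the turn, a rotation vector about the tool's x, y, z scaled (see below). A call has 1 to 8 rows; each row is the pose to reach, as a shift and turn from the pose measured when the call began, along the tool's axes at that moment; what a row does not reach only later rows make up. The controller multiplies each number of a shift by 0.5 m and each number of a turn by 90 degrees. A row lasts 1/10 s, in which the tool goes at most 50 mm and 8.59 degrees, less where a joint would pass 70% of its speed; a pose out of reach is approached as far as the arm can. A call with a number of a shift or a turn outside -1 to 1 is refused whole. A call with a gripper value outside its range is refused whole. The fingers move at their own pace and stop on an object; "grip_force" is the grip in N (left out, the last holds). Time passes only in rows, so rows that repeat a pose let the fingers close. It gives the time, the measured TCP pose, the force and the opening at its end, in the units of the state.
- read_state(): the state, without advancing time (a new reading comes with each control period).
- read_camera(name): name is "scene" or "top"; returns a dict with "frame" (420x560x3 uint8, red, green, blue), "vertical_fov" (degrees; the focal length in pixels is half the picture's height over the tangent of half this angle, whatever the lens; pixels are square), "cx", "cy" (the principal point, pixels), "world_from_camera" (4x4, takes a point from camera to world coordinates). Camera axes: x right, y down, z forward; pixel columns grow to the right and rows downward; lengths in m; the calibration is good to about 2 mm. A picture is of the moment at which its call begins. There is no depth.
- close_job(): hands the job in, once; it reports no verdict.
The state is a dict: "t": time; "q": joint angles; "dq": joint speeds; "joint_torque": joint torques, N m; "tool_pos": TCP position; "orientation": TCP orientation; "force": force on the tool from outside, world axes, zero at the start; "wrist_torque": the same for the moment, N m; "opening": finger opening in m.
Only numpy, scipy, OpenCV 4.12 (cv2) and the standard library are available. Lean on these libraries where they do the work, as an engineer would, in place of code of your own. Each camera call takes 0.05 s, during which the arm holds its last target.

## Task

The gate of the clean-pad tote has to be held open so that the therapist can take out the electrode pads. First clear the way: lift the amber jar out of the gate's path and stand it upright inside the steel tray, leaving the gel bottle and the tape roll where they are. Then squeeze the transport catch on the roof fully back (it stays back), squeeze the spring latch on the gate and, keeping it squeezed until the gate has come away from the frame, swing the gate out past the click of its detent to at least 75 degrees; finish still holding the gate wide open there with the gripper, because the hinge spring pulls it half shut when it is let go.

Things in the scene. Friction and masses are not known exactly. Their poses are not given: they have to be found in the camera images.
- tote: White plastic tote, 180 mm deep (x) x 248 mm wide (y) x 166 mm high, fixed to the desk; origin under its centre at desk level, x points from the gate to the back, z up. The gate (grey frame with clear window) closes its front at -x.
- amber_jar: Amber jar with white screw cap, 46 mm across, 84 mm high, about 0.1 kg, standing loose on the desk in the gate's path; origin at the centre of its underside, z along its axis.
- tray: Shallow steel instrument tray, 127 mm (its x) x 203 mm (its y), rim 15 mm high, floor 2.4 mm thick, loose on the desk; origin at the centre of its underside. Inside the rim it is 118 x 194 mm with rounded corners.
- catch_pinch (a point): Transport catch on the tote's roof: a fixed dark ear and a blue ear that slides to it, gripped from above with the fingers closing along tote y. The point is midway between the outer faces of the fully squeezed pair (18 mm to each), 9 mm below the ears' tops (z = 213 mm). Unsqueezed, the blue ear's outer face is 34 mm off at tote -y. Ears 7 mm thick, 20 mm wide along tote x.
- bolt (a joint): Travel of the transport catch's blue ear towards the dark one (tote +y), m: 0 to 0.002 at the start (its bolt sits in the gate's keeper), 0.016 fully squeezed; the gate is free from about 0.012. Needs 3 N, stays where it is left. Beside the blue ear lie the steel bolt (top z = 180 mm) and, 71 mm to tote -y of catch_pinch, the keeper (top z = 188 mm): keep fingertips above 180 mm.
- latch_pinch (a point): Spring latch on the gate's front, moving with the gate: a fixed dark fin (hinge side) and a blue fin, gripped from above, fingers closing along the gate's width (point y; -y is the free edge's side). The point is midway between the outer faces of the fully squeezed fins, 18 mm below their tops (z = 198 mm), 32 mm out from the gate's middle plane. Site x points into the shut tote, z up.
- trigger (a joint): Travel of the blue fin towards the dark one, m: 0 sprung out (its bolt behind the tote's strike), 0.013 fully squeezed; frees the gate from about 0.010. Fins 7 mm thick, standing 40 mm out of the gate; 47 mm over the outside unsqueezed, 34 mm squeezed. 5 N to start, 8.5 N at the end; springs back when let go. Keep fingertips above z = 130 mm.
- gate (a joint): Opening angle, rad: 0 shut, 1.6 at the stop; the gate turns clockwise seen from above, out to the tote's -x side. A spring pulls it shut (1 N at the latch when shut, 2 N when wide); from 0.3 to 0.62 rad the detent resists with about 3 N more at the latch, then clicks over. Let go beyond that, it falls back to about 0.92 rad.
- hinge_axis (a point): Point on the gate's upright hinge axis, at the tote's front left corner (tote +y), at z = 180 mm. The latch point turns round it at a radius of 149 mm; the gate's free edge at 208 mm.
- gate_leaf: The gate: leaf 200 mm wide, 154 mm high, 12 mm thick, with the spring latch. Origin on the hinge axis at desk level, -y along the gate to its free edge, x into the tote when shut.
- gel_bottle: Bystander near the tote and tray: blue and white gel bottle, 53 mm across, 166 mm high; origin at the centre of its underside.
- tape_roll: Bystander on the right, in front of the steriliser: roll of tan tape lying flat, 98 mm across, 25 mm high; origin at the centre of its underside.

How it is judged:
By the outcome, as a careful person would: the job done as asked, in the order asked, and still so for the second after the job is handed in, while the arm keeps its last pose, push and grip.
It also fails if it takes over 72 s, if anything falls off the work surface, if the arm or the gripper's body presses on something with over 40 N, if the wrist force passes 120 N, or if a joint passes its speed limit or range.

## Working session

There is one attempt and no reset: what is moved stays moved. The work goes in short steps, Python scripts to look and compute and a tool call to move; the robot and the scene stay as the last step left them, time stands still between calls to the robot, and variables do not carry over. Pictures are saved under pics/ and viewed, and the job is handed in when it is done.

Besides the shell and the picture viewer there is one more tool, called in YAML: its name, and indented under it one key for each argument. jog_arm: Moves the arm, as the interface text tells. Its arguments: {"type":"object","properties":{"motion":{"type":"array","items":{"type":"number"}},"grip_force":{"type":"number"}},"required":["motion"]}

```bash
mkdir -p pics; ls; cat > h.py <<'E'
import numpy as np,cv2
from plant import read_state,read_camera
def cam(n,save=None):
    c=read_camera(n); f=np.array(c["frame"])
    if save: cv2.imwrite("pics/"+save,f[:,:,::-1])
    return c
def foc(c): return 210/np.tan(np.radians(c["vertical_fov"])/2)
def ray(c,u,v):
    T=np.array(c["world_from_camera"]); f=foc(c)
    d=T[:3,:3]@np.array([(u-c["cx"])/f,(v-c["cy"])/f,1]); return T[:3,3],d
def onz(c,u,v,z):
    o,d=ray(c,u,v); return o+d*(z-o[2])/d[2]
def proj(c,p):
    T=np.array(c["world_from_camera"]); q=T[:3,:3].T@(np.array(p)-T[:3,3]); f=foc(c)
    return c["cx"]+f*q[0]/q[2],c["cy"]+f*q[1]/q[2]
E
python3 - <<'E'
from h import *
for n in("scene","top"):
    c=cam(n,n+"0.png"); print(n,{k:c[k] for k in c if k!="frame"})
print(read_state())
E
```

```text
pics
scene {'vertical_fov': 42.831909249761075, 'cx': 283.3021277697645, 'cy': 218.32560793641613, 'world_from_camera': array([[-0.68783202, -0.53587738,  0.48961469, -0.09734527],
       [-0.72586502,  0.50531994, -0.46666018,  0.55755758],
       [ 0.00266057, -0.67637799, -0.73654988,  1.13025622],
       [ 0.        ,  0.        ,  0.        ,  1.        ]])}
top {'vertical_fov': 49.7416503044083, 'cx': 280.16064197692464, 'cy': 212.65514799674494, 'world_from_camera': array([[-0.30079641, -0.85406021,  0.42438505, -0.00631247],
       [-0.95368105,  0.27111542, -0.13034139,  0.13311667],
       [-0.00373793, -0.4439342 , -0.89605159,  1.35496668],
       [ 0.        ,  0.        ,  0.        ,  1.        ]])}
{'t': 0.1, 'q': array([-1.41639257e+00,  1.31120976e-01,  1.48916976e+00, -4.12672655e-05,
        1.52301793e+00, -8.53749560e-02]), 'dq': array([ 4.73655605e-05, -1.67805690e-03, -2.86602571e-03,  1.23532085e-04,
       -1.01342301e-03,  1.74592519e-03]), 'joint_torque': array([ 4.15065433e-04, -5.61344755e+01, -4.93095052e+01,  7.69213820e-02,
        2.91385897e-02, -7.78306298e-05]), 'tool_pos': array([ 0.14243259, -0.58230781,  0.2176716 ]), 'orientation': array([-3.11734027e+00, -3.75540067e-01,  1.57636302e-04]), 'force': array([-0.37713107, -0.18092316, -1.06524984]), 'wrist_torque': array([-0.04928995, -0.0120836 , -0.02729819]), 'opening': 0.09301744323329704}
```

View pics/scene0.png

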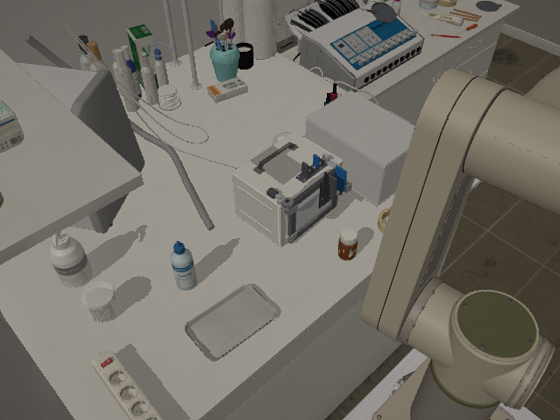

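View pics/top0.png

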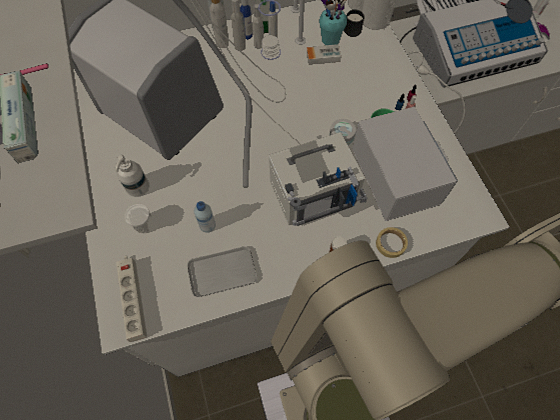

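Scene: tote near (290,190), jar (347,244), tray (232,321), gel bottle (182,265), tape partly hidden at (384,220). Top: tote (315,180), tray (224,271), tape (392,241), and the jar mostly behind the arm at (338,243).

```bash
python3 - <<'E'
from h import *
a=cv2.imread("pics/scene0.png");b=cv2.imread("pics/top0.png")
cv2.imwrite("pics/s_z.png",cv2.resize(a[125:275,220:400],None,fx=4,fy=4,interpolation=cv2.INTER_CUBIC))
cv2.imwrite("pics/t_z.png",cv2.resize(b[125:265,255:415],None,fx=4,fy=4,interpolation=cv2.INTER_CUBIC))
E
```

```text
(no output)
```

View pics/s_z.png

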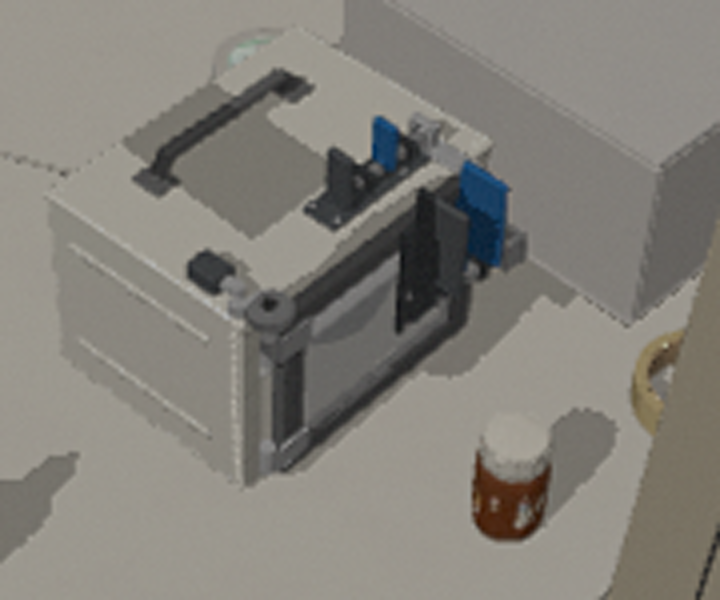

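View pics/t_z.png

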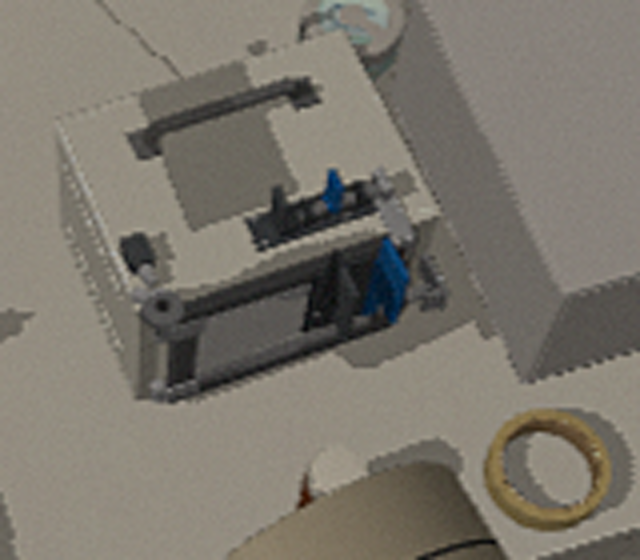

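```bash
python3 - <<'E'
from h import *
s=cam("scene");t=cam("top")
S=lambda x,y,z:onz(s,220+x/4,125+y/4,z).round(4)
T=lambda x,y,z:onz(t,255+x/4,125+y/4,z).round(4)
print("roof S: BL,BR,FR",S(48,195,.166),S(300,28,.166),S(492,145,.166))
print("roof T: BL,BR,FR",T(57,122,.166),T(345,33,.166),T(440,213,.166))
print("hinge knob S,T",S(268,305,.18),T(163,305,.18))
print("dark ear",S(341,150,.222),T(278,187,.222))
print("blue ear",S(385,120,.222),T(334,172,.222))
print("latch blue top: ends",S(467,163,.216),S(504,187,.216),T(388,238,.216),T(408,285,.216))
print("latch dark: ends",S(427,190,.216),S(465,215,.216),T(335,252,.216), T(355,300,.216))
print("jar cap c",S(516,432,.084),T(340,475,.084),"bottom",S(508,522,0))
print("tote base corner",S(243,487,0),T(140,398,0))
print("tape",T(548,468,.02))
E
```

```text
roof S: BL,BR,FR [ 0.753  -0.0648  0.166 ] [ 0.7648 -0.3092  0.166 ] [ 0.5851 -0.3157  0.166 ]
roof T: BL,BR,FR [ 0.7572 -0.0673  0.166 ] [ 0.7685 -0.3119  0.166 ] [ 0.5901 -0.3209  0.166 ]
hinge knob S,T [ 0.5698 -0.0908  0.18  ] [ 0.5719 -0.0926  0.18  ]
dark ear [ 0.6082 -0.1914  0.222 ] [ 0.6182 -0.1952  0.222 ]
blue ear [ 0.6093 -0.2327  0.222 ] [ 0.6179 -0.2387  0.222 ]
latch blue top: ends [ 0.549 -0.246  0.216] [ 0.5177 -0.2463  0.216 ] [ 0.5569 -0.258   0.216 ] [ 0.5166 -0.2574  0.216 ]
latch dark: ends [ 0.549 -0.209  0.216] [ 0.5171 -0.2095  0.216 ] [ 0.5577 -0.2174  0.216 ] [ 0.5167 -0.217   0.216 ]
jar cap c [ 0.444  -0.1936  0.084 ] [ 0.4407 -0.1928  0.084 ] bottom [ 0.4374 -0.1899  0.    ]
tote base corner [ 0.5822 -0.0809  0.    ] [ 0.5841 -0.0818  0.    ]
tape [ 0.4188 -0.369   0.02  ]
```

```bash
cat >> h.py <<'E'
def tri(s,us,t,ut):
    o1,d1=ray(s,*us);o2,d2=ray(t,*ut)
    A=np.stack([d1,-d2],1);x=np.linalg.lstsq(A,o2-o1,rcond=None)[0]
    p,q=o1+d1*x[0],o2+d2*x[1]
    return ((p+q)/2).round(4),round(np.linalg.norm(p-q)*1000,1)
E
python3 - <<'E'
from h import *
s=cam("scene");t=cam("top")
def P(n,a,b): print(n,*tri(s,(220+a[0]/4,125+a[1]/4),t,(255+b[0]/4,125+b[1]/4)))
P("BL",(48,195),(57,122));P("BR",(300,28),(345,33));P("FR",(492,145),(440,213))
P("dark ear",(341,150),(278,187));P("blue ear",(385,120),(334,172))
P("lb in",(467,163),(388,238));P("lb out",(504,187),(408,285))
P("ld in",(427,190),(335,252));P("ld out",(465,215),(355,300))
P("hinge",(268,305),(163,305));P("cap",(516,432),(340,475))
a=cv2.imread("pics/scene0.png");b=cv2.imread("pics/top0.png")
cv2.imwrite("pics/s_z2.png",cv2.resize(a[150:210,290:355],None,fx=10,fy=10,interpolation=cv2.INTER_CUBIC))
cv2.imwrite("pics/t_z2.png",cv2.resize(b[160:210,310:370],None,fx=10,fy=10,interpolation=cv2.INTER_CUBIC))
E
```

```text
BL [ 0.76   -0.0687  0.1596] 2.3
BR [ 0.7711 -0.3143  0.1603] 2.0
FR [ 0.5941 -0.3252  0.1553] 2.6
dark ear [ 0.6196 -0.1988  0.2127] 7.2
blue ear [ 0.6221 -0.2435  0.2094] 5.2
lb in [ 0.567  -0.2663  0.1927] 2.8
lb out [ 0.5278 -0.2633  0.197 ] 4.9
ld in [ 0.5638 -0.2232  0.1988] 4.6
ld out [ 0.5242 -0.2206  0.2029] 3.0
hinge [ 0.5734 -0.0935  0.1758] 1.2
cap [ 0.441  -0.1916  0.087 ] 2.8
```

View pics/s_z2.png

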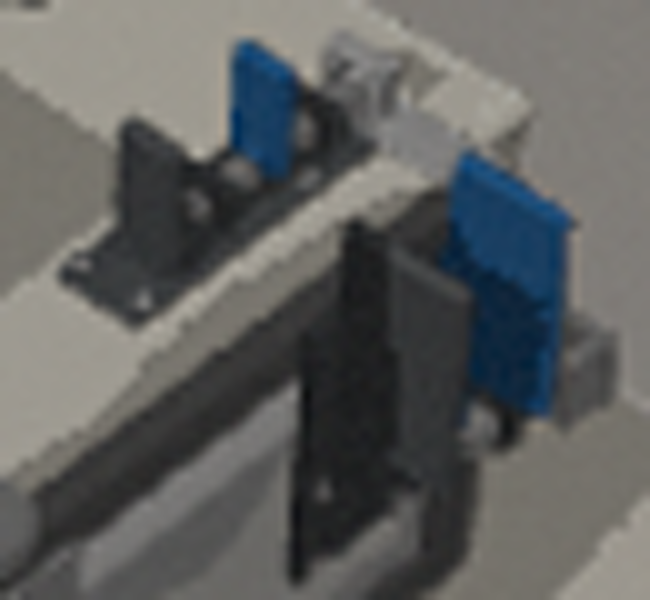

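View pics/t_z2.png

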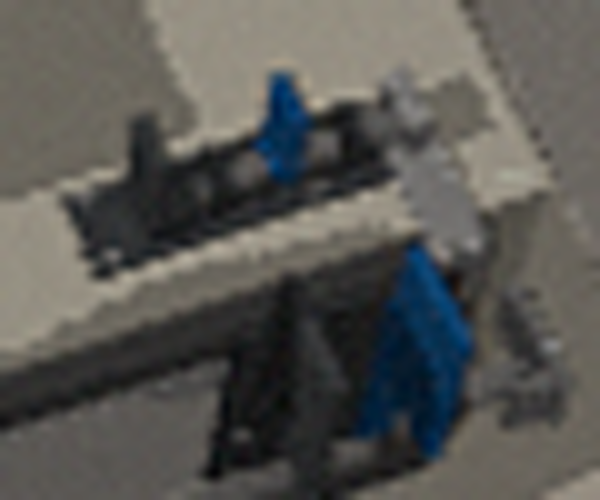

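```bash
python3 - <<'E'
from h import *
s=cam("scene");t=cam("top")
def D(n,a,b,zs):
    for z in zs:
        p=onz(s,290+a[0]/10,150+a[1]/10,z);q=onz(t,310+b[0]/10,160+b[1]/10,z);print(n,z,p[:2].round(4),q[:2].round(4),((p-q)[:2]*1e3).round(1))
D("cb back",(238,43),(282,72),(.213,.222));D("cb front",(294,75),(298,100),(.213,.222))
D("dk back",(128,122),(148,112),(.213,.222))
D("lb back",(468,155),(415,248),(.198,.216));D("lb front",(570,215),(470,345),(.198,.216))
D("ld back",(393,248),(290,285),(.198,.216));D("ld front",(468,292),(340,385),(.198,.216))
E
```

```text
cb back 0.213 [ 0.6226 -0.2378] [ 0.6257 -0.2418] [-3.1  4. ]
cb back 0.222 [ 0.6155 -0.23  ] [ 0.6207 -0.2389] [-5.2  8.8]
cb front 0.213 [ 0.6038 -0.2394] [ 0.6152 -0.2429] [-11.4   3.5]
cb front 0.222 [ 0.5969 -0.2315] [ 0.6103 -0.2399] [-13.4   8.4]
dk back 0.213 [ 0.6203 -0.195 ] [ 0.6247 -0.1993] [-4.4  4.3]
dk back 0.222 [ 0.6133 -0.1876] [ 0.6197 -0.1967] [-6.5  9.1]
lb back 0.198 [ 0.5623 -0.2626] [ 0.5653 -0.2624] [-3.  -0.2]
lb back 0.216 [ 0.5496 -0.2468] [ 0.5564 -0.2563] [-6.9  9.5]
lb front 0.198 [ 0.5287 -0.2647] [ 0.5302 -0.2657] [-1.6  1. ]
lb front 0.216 [ 0.5166 -0.2488] [ 0.5219 -0.2595] [-5.3 10.7]
ld back 0.198 [ 0.5513 -0.2225] [ 0.5648 -0.223 ] [-13.4   0.5]
ld back 0.216 [ 0.5388 -0.2074] [ 0.5559 -0.2175] [-17.1  10. ]
ld front 0.198 [ 0.5271 -0.2244] [ 0.5293 -0.225 ] [-2.3  0.6]
ld front 0.216 [ 0.515  -0.2093] [ 0.521  -0.2194] [-6.  10.1]
```

```bash
python3 - <<'E'
from h import *
from scipy.spatial.transform import Rotation as R
s=cam("scene");t=cam("top")
S=lambda x,y,z:onz(s,x,y,z)[:2].round(4)
T=lambda x,y,z:onz(t,x,y,z)[:2].round(4)
print("gel cap",S(180,244,.166),T(203,204,.166),"base",S(187,287,0),T(206,229,0))
print("tray S",[S(*p,.015) for p in((186,324),(245,286),(280,314),(216,357))])
print("tray T",[T(*p,.015) for p in((189,266),(257,247),(261,276),(194,295))])
f=s["frame"].astype(int); m=((f[:,:,0]-f[:,:,2]>45)&(f[:,:,0]<170)).astype(np.uint8); 
n,l,st,c=cv2.connectedComponentsWithStats(m[220:270,320:375])
print(st,c)
x=R.from_rotvec(read_state()["orientation"]).as_matrix();print(x.round(3))
a=cv2.imread("pics/scene0.png")
cv2.imwrite("pics/s_z3.png",cv2.resize(a[225:365,150:370],None,fx=3.5,fy=3.5,interpolation=cv2.INTER_CUBIC))
E
```

```text
gel cap [0.6503 0.1786] [0.6531 0.1692] base [0.6499 0.1853] [0.652 0.186]
tray S [array([0.5546, 0.2565]), array([0.5416, 0.0817]), array([0.4205, 0.0738]), array([0.4374, 0.2585])]
tray T [array([0.5372, 0.2653]), array([0.5343, 0.0451]), array([0.438 , 0.0602]), array([0.4417, 0.2709])]
[[   0    0   55   50 2580]
 [  18   20   18   19  169]
 [  34   34    1    1    1]] [[27.13333333 24.12131783]
 [24.92307692 30.22485207]
 [34.         34.        ]]
[[ 0.971  0.238 -0.   ]
 [ 0.238 -0.971  0.   ]
 [-0.    -0.    -1.   ]]
```

View pics/s_z3.png

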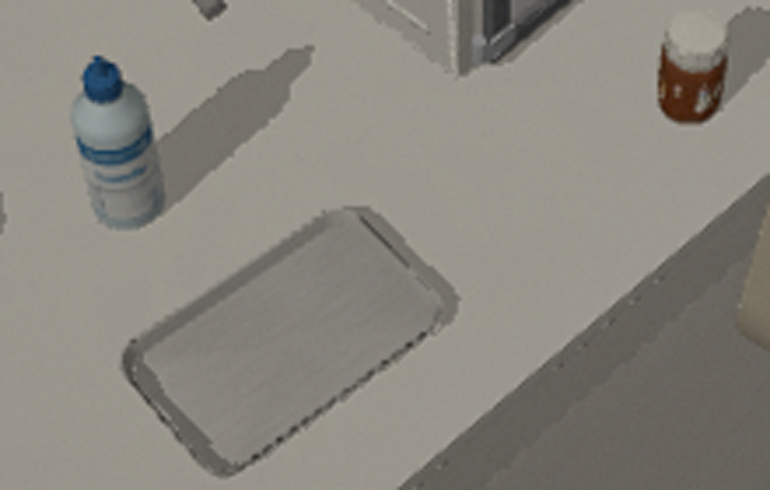

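```bash
cat >> h.py <<'E'
from scipy.spatial.transform import Rotation as R
def go(p,yawdeg,st=None):
    "numbers for jog: shift/0.5, turn/90deg, tool straight down with tool x at yaw"
    st=st or read_state()
    A=R.from_rotvec(st["orientation"])
    y=np.radians(yawdeg); B=R.from_matrix(np.array([[np.cos(y),np.sin(y),0],[np.sin(y),-np.cos(y),0],[0,0,-1]]))
    d=A.inv().apply(np.array(p)-st["tool_pos"])/.5
    w=np.degrees((A.inv()*B).as_rotvec())/90
    print("t",round(st["t"],2),"tcp",st["tool_pos"].round(4),"q",st["q"].round(2),"open",round(st["opening"],4),"F",st["force"].round(1))
    print("->",d.round(4),w.round(4),"dist",np.linalg.norm(d*.5).round(3))
E
python3 -c "
from h import *
go((.442,-.193,.22),80)
go((.442,-.193,.22),-177.4)"
```

```text
t 0.5 tcp [ 0.1425 -0.5828  0.2186] q [-1.42  0.13  1.49 -0.    1.52 -0.09] open 0.0931 F [0.5 0.3 0.8]
-> [ 0.767  -0.615  -0.0028] [-1.000e-04 -0.000e+00 -7.362e-01] dist 0.492
t 0.5 tcp [ 0.1425 -0.5828  0.2186] q [-1.42  0.13  1.49 -0.    1.52 -0.09] open 0.0931 F [0.5 0.3 0.8]
-> [ 0.767  -0.615  -0.0028] [-0.0000e+00 -1.0000e-04 -1.8762e+00] dist 0.492
```

jog_arm:
  motion: [1, 0.767, -0.615, -0.06, 0, 0, -0.74, 1, 0.767, -0.615, -0.06, 0, 0, -0.74, 1, 0.767, -0.615, -0.06, 0, 0, -0.74, 1, 0.767, -0.615, -0.06, 0, 0, -0.74, 1, 0.767, -0.615, -0.06, 0, 0, -0.74, 1, 0.767, -0.615, -0.06, 0, 0, -0.74, 1, 0.767, -0.615, -0.06, 0, 0, -0.74, 1, 0.767, -0.615, -0.06, 0, 0, -0.74]

```text
t: 1.3
tool_pos: [0.3867, -0.2645, 0.2435]
orientation: [2.394, 2.033, 0.0]
force: [1.0, -0.6, 1.2]
opening: 0.093
```

```bash
python3 -c "
from h import *
go((.442,-.193,.22),145)"
```

```text
t 1.3 tcp [ 0.3867 -0.2645  0.2435] q [-0.71 -0.24  1.8   0.    1.58 -0.55] open 0.093 F [ 1.  -0.6  1.2]
-> [0.1591 0.0859 0.047 ] [ 4.000e-04  6.000e-04 -7.148e-01] dist 0.093
```

jog_arm:
  motion: [1, 0.16, 0.086, 0.047, 0, 0, -0.72, 1, 0.16, 0.086, 0.047, 0, 0, -0.72, 1, 0.16, 0.086, 0.047, 0, 0, -0.72, 1, 0.16, 0.086, 0.047, 0, 0, -0.72, 1, 0.16, 0.086, 0.047, 0, 0, -0.72, 1, 0.16, 0.086, 0.047, 0, 0, -0.72, 1, 0.16, 0.086, 0.047, 0, 0, -0.72, 1, 0.16, 0.086, 0.047, 0, 0, -0.72]

```text
t: 2.1
tool_pos: [0.4422, -0.1925, 0.2201]
orientation: [0.923, 3.002, -0.001]
force: [-0.2, 0.8, -0.1]
opening: 0.0932
```

```bash
python3 -c "
from h import *
cam('scene','s1.png');t=cam('top','t1.png')
go((.442,-.193,.15),-177.4)
a=cv2.imread('pics/s1.png');b=cv2.imread('pics/t1.png')
cv2.imwrite('pics/c1.png',np.hstack([cv2.resize(a[170:290,280:400],(400,400)),cv2.resize(b[170:290,280:400],(400,400))]))
"
```

```text
t 2.2 tcp [ 0.4421 -0.1926  0.2201] q [-0.52 -0.2   1.8  -0.    1.53 -1.49] open 0.0931 F [ 0.4 -0.1 -0.4]
-> [-1.000e-04 -8.000e-04  1.403e-01] [-3.000e-04  8.000e-04 -4.117e-01] dist 0.07
```

View pics/c1.png

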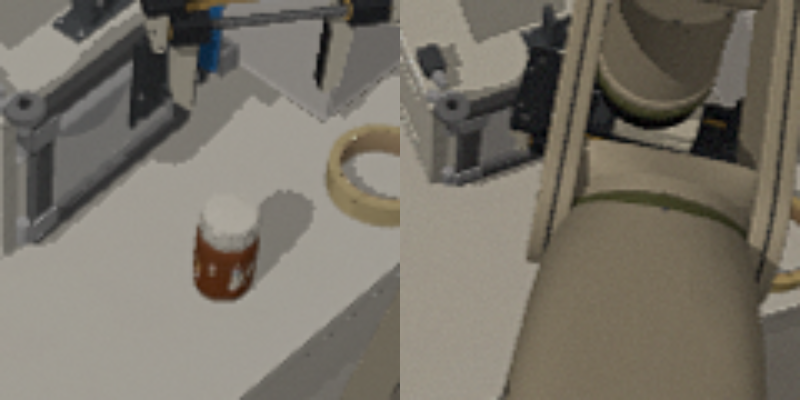

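jog_arm:
  motion: [1, 0, -0.001, 0.14, 0, 0, -0.412, 1, 0, -0.001, 0.14, 0, 0, -0.412, 1, 0, -0.001, 0.14, 0, 0, -0.412, 1, 0, -0.001, 0.14, 0, 0, -0.412, 1, 0, -0.001, 0.14, 0, 0, -0.412, 1, 0, -0.001, 0.3, 0, 0, -0.412, 1, 0, -0.001, 0.376, 0, 0, -0.412, 1, 0, -0.001, 0.376, 0, 0, -0.412]

```text
t: 3.0
tool_pos: [0.4388, -0.1913, 0.0273]
orientation: [0.066, -3.136, -0.004]
force: [-0.3, 1.3, -0.2]
opening: 0.093
```

jog_arm:
  motion: [0.3, 0, 0, 0, 0, 0, 0, 0.3, 0, 0, 0, 0, 0, 0, 0.3, 0, 0, 0, 0, 0, 0, 0.3, 0, 0, 0, 0, 0, 0, 0.3, 0, 0, 0, 0, 0, 0, 0.3, 0, 0, 0, 0, 0, 0, 0.3, 0, 0, 0, 0, 0, 0, 0.3, 0, 0, 0, 0, 0, 0]
  grip_force: 15

```text
t: 3.8
tool_pos: [0.4395, -0.1918, 0.028]
orientation: [0.066, -3.138, -0.003]
force: [-0.2, -1.2, 3.8]
opening: 0.046
```

```bash
python3 -c "
from h import *
cam('scene','s2.png')
go((.442,-.193,.25),-177.4)
a=cv2.imread('pics/s2.png')
cv2.imwrite('pics/c2.png',cv2.resize(a[150:290,260:400],(560,560)))
"
```

```text
t 3.85 tcp [ 0.4394 -0.1918  0.0279] q [-0.52 -0.01  2.   -0.    1.15 -2.13] open 0.0462 F [ 0.  -0.7  5. ]
-> [-0.0035 -0.0019 -0.4442] [ 0.0012 -0.0022 -0.0019] dist 0.222
```

View pics/c2.png

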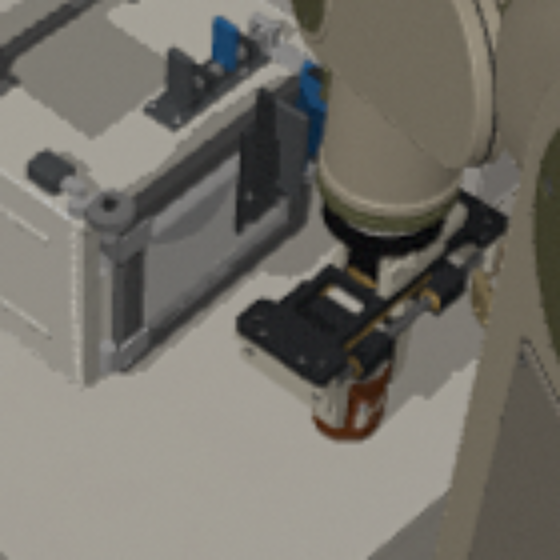

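jog_arm:
  motion: [0.3, 0, 0, -0.1, 0, 0, 0, 0.3, 0, 0, -0.2, 0, 0, 0, 0.3, 0, 0, -0.26, 0, 0, 0, 0.3, 0, 0, -0.26, 0, 0, 0, 0.3, 0, 0, -0.26, 0, 0, 0]

```text
t: 4.35
tool_pos: [0.44, -0.192, 0.158]
orientation: [0.067, -3.138, -0.002]
force: [0.0, -0.3, -2.1]
opening: 0.0463
```

```bash
python3 -c "
from h import *
go((.488,.164,.16),-177.4)"
```

```text
t 4.35 tcp [ 0.44  -0.192  0.158] q [-0.52 -0.16  1.89 -0.    1.42 -2.13] open 0.0463 F [ 0.  -0.3 -2.1]
-> [-0.1261  0.7073 -0.0033] [ 0.001  -0.0018 -0.0019] dist 0.359
```

jog_arm:
  motion: [0.3, -0.015, 0.08, -0.004, 0, 0, 0, 0.3, -0.03, 0.16, -0.004, 0, 0, 0, 0.3, -0.045, 0.25, -0.004, 0, 0, 0, 0.3, -0.06, 0.34, -0.004, 0, 0, 0, 0.3, -0.08, 0.43, -0.004, 0, 0, 0, 0.3, -0.095, 0.52, -0.004, 0, 0, 0, 0.3, -0.11, 0.61, -0.004, 0, 0, 0, 0.3, -0.12, 0.67, -0.004, 0, 0, 0]

```text
t: 5.15
tool_pos: [0.4838, 0.1479, 0.1574]
orientation: [0.069, -3.134, -0.002]
force: [0.8, -0.9, -1.5]
opening: 0.0462
```

```bash
python3 -c "
from h import *
go((.488,.164,.034),-177.4)
cam('scene','s3.png')"
```

```text
t 5.15 tcp [0.4838 0.1479 0.1574] q [ 0.19 -0.08  1.82  0.    1.41 -1.42] open 0.0462 F [ 0.8 -0.9 -1.5]
-> [-0.0115  0.0315  0.2468] [ 0.001  -0.0046 -0.0009] dist 0.125
```

View pics/s3.png

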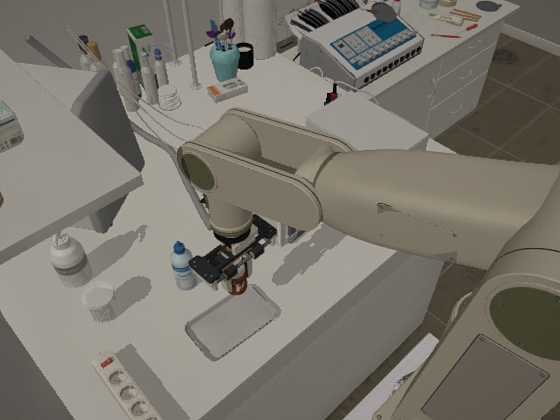

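The jar is held at (237,284), above the tray. The bottle at (182,265) is clear.

jog_arm:
  motion: [0.3, -0.01, 0.03, 0.06, 0, -0.004, 0, 0.3, -0.01, 0.03, 0.12, 0, -0.004, 0, 0.3, -0.01, 0.03, 0.18, 0, -0.004, 0, 0.3, -0.01, 0.03, 0.22, 0, -0.004, 0, 0.3, -0.01, 0.03, 0.238, 0, -0.004, 0, 0.3, -0.01, 0.03, 0.246, 0, -0.004, 0, 0.3, -0.01, 0.03, 0.249, 0, -0.004, 0, 0.3, -0.01, 0.03, 0.25, 0, -0.004, 0]

```text
t: 6.0
tool_pos: [0.4881, 0.1667, 0.0333]
orientation: [-0.071, 3.14, 0.006]
force: [0.8, -0.3, -1.2]
opening: 0.0462
```

```bash
python3 -c "
from h import *
go((.488,.164,.031),-177.4)
cam('scene','s4.png')
a=cv2.imread('pics/s4.png')
cv2.imwrite('pics/c4.png',cv2.resize(a[230:370,150:300],(600,560)))
"
```

```text
t 6.0 tcp [0.4881 0.1667 0.0333] q [ 0.23  0.08  1.9   0.    1.16 -1.39] open 0.0462 F [ 0.8 -0.3 -1.2]
-> [ 0.0005 -0.0053  0.0045] [ 0.0026  0.0004 -0.0003] dist 0.004
```

View pics/c4.png

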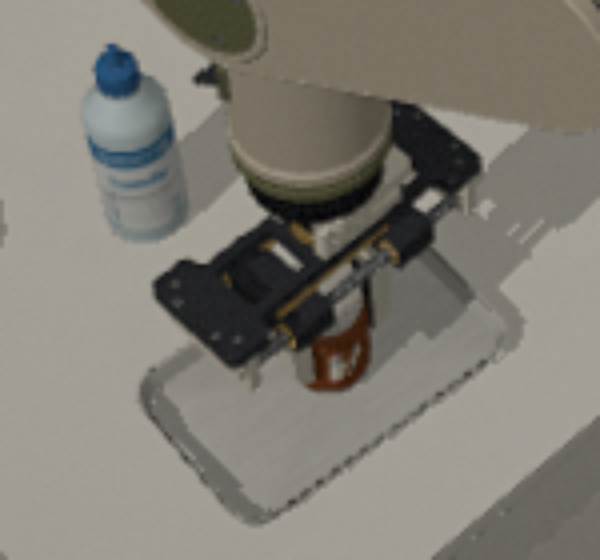

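jog_arm:
  motion: [0.3, 0, 0, 0.003, 0.003, 0, 0, 0.3, 0, 0, 0.005, 0.003, 0, 0, 0.3, 0, 0, 0.005, 0.003, 0, 0, 0.55, 0, 0, 0.005, 0.003, 0, 0, 0.7, 0, 0, 0.005, 0.003, 0, 0, 1, 0, 0, 0.005, 0.003, 0, 0, 1, 0, 0, 0.005, 0.003, 0, 0, 1, 0, 0, 0.005, 0.003, 0, 0]

```text
t: 6.85
tool_pos: [0.4884, 0.1667, 0.0311]
orientation: [-0.071, 3.14, -0.001]
force: [-0.1, -0.6, 0.3]
opening: 0.0785
```

jog_arm:
  motion: [1, 0, 0, -0.05, 0, 0, 0, 1, 0, 0, -0.12, 0, 0, 0, 1, 0, 0, -0.2, 0, 0, 0, 1, 0, 0, -0.28, 0, 0, 0, 1, 0, 0, -0.36, 0, 0, 0, 1, 0, 0, -0.44, 0, 0, 0, 1, 0, 0, -0.5, 0, 0, 0, 1, 0, 0, -0.52, 0, 0, 0]

```text
t: 7.65
tool_pos: [0.4895, 0.1672, 0.2954]
orientation: [-0.07, 3.133, 0.001]
force: [0.2, 0.2, 0.1]
opening: 0.093
```

```bash
python3 -c "
from h import *
go((.613,-.210,.30),-177.4)
cam('scene','s5.png');cam('top','t5.png')
a=cv2.imread('pics/s5.png');b=cv2.imread('pics/t5.png')
cv2.imwrite('pics/c5.png',np.hstack([cv2.resize(a[230:370,150:300],(400,373)),cv2.resize(b[190:310,150:270],(373,373))]))
"
```

```text
t 7.65 tcp [0.4895 0.1672 0.2954] q [ 0.23 -0.12  1.6  -0.    1.65 -1.39] open 0.093 F [0.2 0.2 0.1]
-> [-0.2129 -0.7648 -0.008 ] [ 0.0003  0.0047 -0.0003] dist 0.397
```

View pics/c5.png

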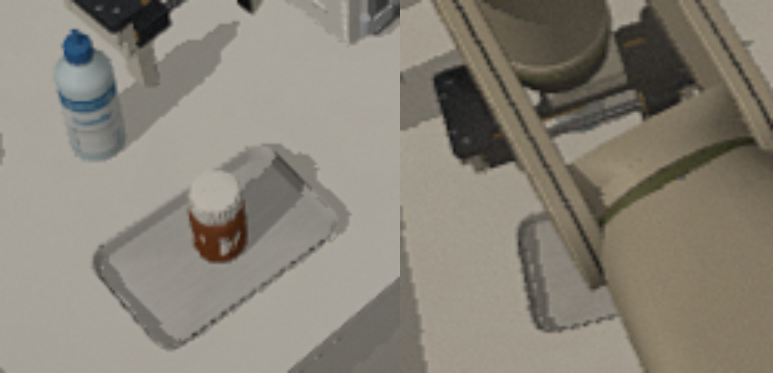

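The jar stands upright in the tray and the bottle is undisturbed. Next I go to the catch.

jog_arm:
  motion: [1, -0.027, -0.09, -0.008, 0, 0.004, 0, 1, -0.054, -0.19, -0.008, 0, 0.004, 0, 1, -0.08, -0.29, -0.008, 0, 0.004, 0, 1, -0.11, -0.39, -0.008, 0, 0.004, 0, 1, -0.135, -0.49, -0.008, 0, 0.004, 0, 1, -0.165, -0.59, -0.008, 0, 0.004, 0, 1, -0.19, -0.69, -0.008, 0, 0.004, 0, 1, -0.213, -0.765, -0.008, 0, 0.004, 0]

```text
t: 8.55
tool_pos: [0.6117, -0.2119, 0.2938]
orientation: [0.07, -3.135, -0.003]
force: [1.4, 1.1, 0.0]
opening: 0.0928
```

```bash
python3 -c "
from h import *
go((.613,-.210,.24),-177.4)
cam('scene','s6.png');cam('top','t6.png')
a=cv2.imread('pics/s6.png');b=cv2.imread('pics/t6.png')
cv2.imwrite('pics/c6.png',np.hstack([cv2.resize(a[130:250,230:350],(400,400)),cv2.resize(b[130:250,260:380],(400,400))]))
"
```

```text
t 8.55 tcp [ 0.6117 -0.2119  0.2938] q [-0.41  0.25  1.22 -0.    1.68 -2.03] open 0.0928 F [1.4 1.1 0. ]
-> [-0.0033  0.0035  0.1075] [ 0.0012 -0.0035 -0.0004] dist 0.054
```

View pics/c6.png

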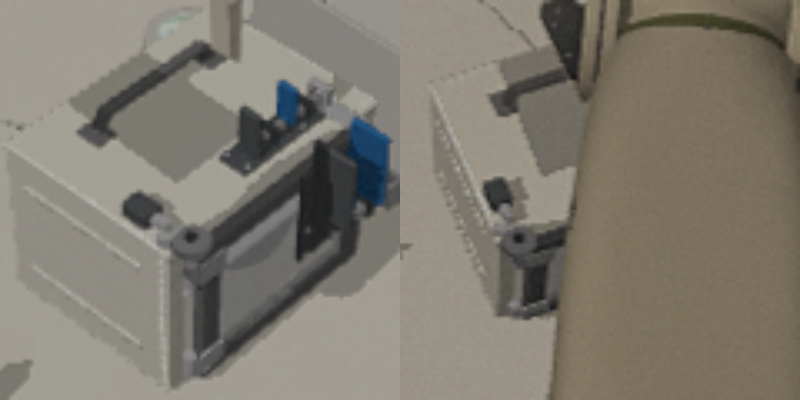

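jog_arm:
  motion: [1, -0.003, 0.0035, 0.05, 0, -0.0035, 0, 1, -0.003, 0.0035, 0.1, 0, -0.0035, 0, 1, -0.003, 0.0035, 0.13, 0, -0.0035, 0, 1, -0.003, 0.0035, 0.13, 0, -0.0035, 0]

```text
t: 9.05
tool_pos: [0.61, -0.2124, 0.221]
orientation: [0.062, -3.13, -0.007]
force: [-0.2, 1.4, 0.2]
opening: 0.0928
```

```bash
python3 -c "
from h import *
go((.613,-.210,.186),-177.4)
s=cam('scene','s7.png')
a=cv2.imread('pics/s7.png')
cv2.imwrite('pics/c7.png',cv2.resize(a[120:220,260:380],(720,600),interpolation=cv2.INTER_CUBIC))
print(proj(s,read_state()['tool_pos']))
"
```

```text
t 9.05 tcp [ 0.61   -0.2124  0.221 ] q [-0.41  0.26  1.33 -0.    1.56 -2.02] open 0.0928 F [-0.2  1.4  0.2]
-> [-0.007   0.0043  0.07  ] [ 0.0032 -0.0066 -0.0036] dist 0.035
(np.float64(310.4049938296419), np.float64(157.639590611636))
```

View pics/c7.png

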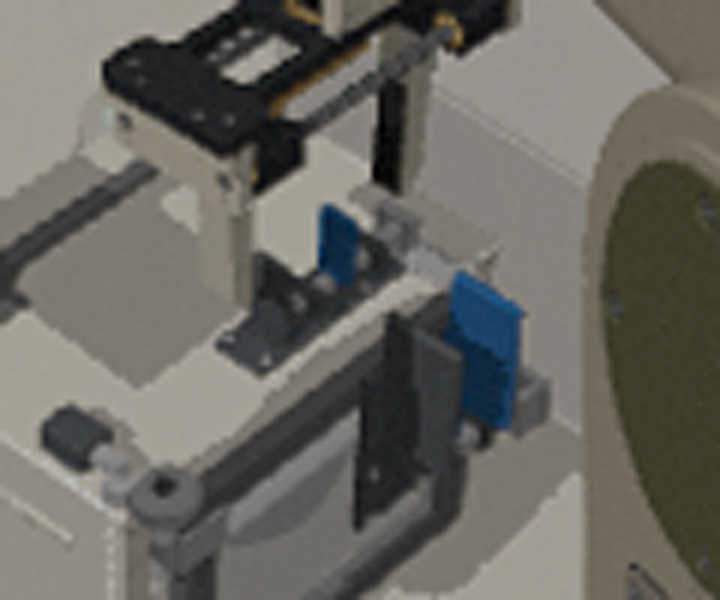

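Fingers straddle the ears: dark ear top (275,262), blue (338,215), projected TCP (302,226), all in crop pixels. I descend and squeeze.

jog_arm:
  motion: [1, -0.006, 0.004, 0.03, 0.003, -0.0066, -0.0036, 1, -0.006, 0.004, 0.06, 0.003, -0.0066, -0.0036, 1, -0.006, 0.004, 0.07, 0.003, -0.0066, -0.0036, 1, -0.006, 0.004, 0.07, 0.003, -0.0066, -0.0036, 1, -0.006, 0.004, 0.07, 0.003, -0.0066, -0.0036]

```text
t: 9.6
tool_pos: [0.6139, -0.2108, 0.1894]
orientation: [-0.071, 3.137, -0.002]
force: [0.4, 0.2, 0.3]
opening: 0.0929
```

jog_arm:
  motion: [0.7, 0, 0, 0, 0, 0, 0, 0.6, 0, 0, 0, 0, 0, 0, 0.5, 0, 0, 0, 0, 0, 0, 0.3, 0, 0, 0, 0, 0, 0, 0.3, 0, 0, 0, 0, 0, 0, 0.3, 0, 0, 0, 0, 0, 0, 0.3, 0, 0, 0, 0, 0, 0, 0.3, 0, 0, 0, 0, 0, 0]
  grip_force: 20

```text
t: 10.4
tool_pos: [0.614, -0.2117, 0.1899]
orientation: [-0.071, 3.137, -0.005]
force: [-1.5, -3.9, 5.8]
opening: 0.035
```

```bash
python3 -c "
from h import *
go((.613,-.210,.186),-177.4)
s=cam('scene','s8.png')
a=cv2.imread('pics/s8.png')
cv2.imwrite('pics/c8.png',cv2.resize(a[120:220,260:380],(720,600),interpolation=cv2.INTER_CUBIC))
"
```

```text
t 10.4 tcp [ 0.614  -0.2117  0.1899] q [-0.41  0.27  1.38 -0.    1.48 -2.03] open 0.035 F [-1.5 -3.9  5.8]
-> [0.0019 0.0035 0.0078] [-0.002   0.0026 -0.0002] dist 0.004
```

View pics/c8.png

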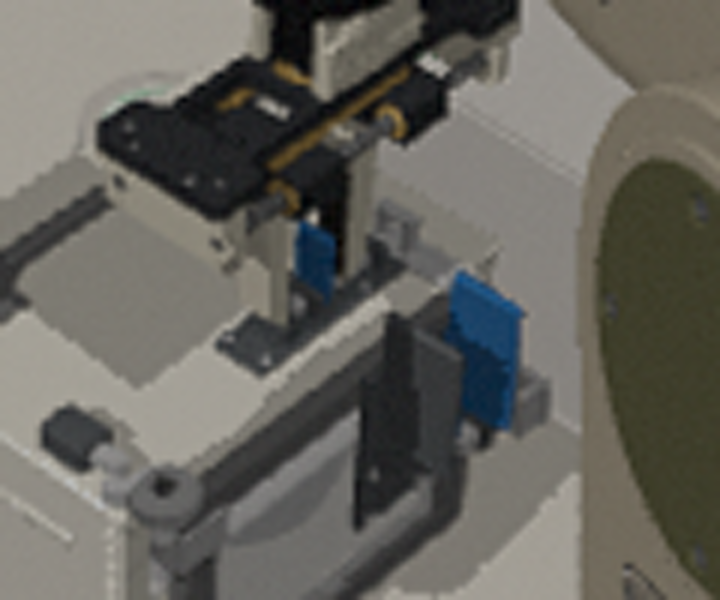

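Opening 35 mm means the catch is fully squeezed; the blue ear (315,255) is now against the dark one. I release it and lift.

jog_arm:
  motion: [1, 0, 0.001, 0, 0, 0, 0, 1, 0, 0.001, 0, 0, 0, 0, 1, 0, 0.001, 0, 0, 0, 0, 1, 0, 0.001, 0, 0, 0, 0, 1, 0, 0.001, -0.03, 0, 0, 0, 1, 0, 0.001, -0.08, 0, 0, 0, 1, 0, 0.001, -0.14, 0, 0, 0, 1, 0, 0.001, -0.15, 0, 0, 0]

```text
t: 11.25
tool_pos: [0.6155, -0.2116, 0.2712]
orientation: [-0.071, 3.129, -0.01]
force: [-0.0, 0.0, 1.1]
opening: 0.092
```

```bash
python3 -c "
from h import *
go((.546,-.238,.24),-177.4)
s=cam('scene','s9.png')
a=cv2.imread('pics/s9.png')
cv2.imwrite('pics/c9.png',cv2.resize(a[120:220,260:380],(720,600),interpolation=cv2.INTER_CUBIC))
"
```

```text
t 11.25 tcp [ 0.6155 -0.2116  0.2712] q [-0.41  0.24  1.27 -0.    1.62 -2.03] open 0.092 F [-0.   0.   1.1]
-> [ 0.142  -0.0461  0.0612] [-0.0042  0.0072 -0.0001] dist 0.081
```

View pics/c9.png

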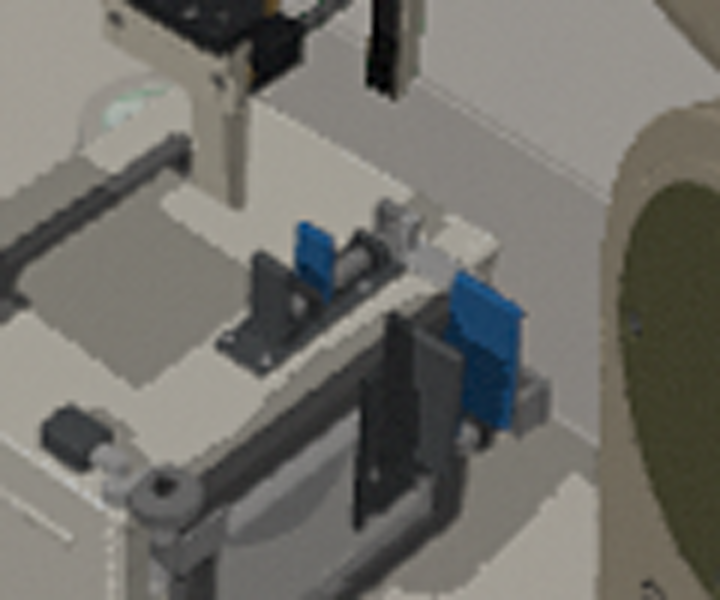

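```bash
python3 -c "
from h import *
s=cam('scene');t=cam('top')
b=onz(s,220+632/4,125+323/4,0);print('ster base',b)
for z in (.1,.15,.2,.25): print(z,onz(s,220+658/4,125+165/4,z))
b=onz(t,255+527/4,125+380/4,0);print('T',b)
for z in (.1,.15,.2,.25): print(z,onz(t,255+565/4,125+290/4,z))
"
```

```text
ster base [ 0.49987619 -0.39491564  0.        ]
0.1 [ 0.53552292 -0.44616954  0.1       ]
0.15 [ 0.5048088  -0.39745704  0.15      ]
0.2 [ 0.47409469 -0.34874454  0.2       ]
0.25 [ 0.44338057 -0.30003204  0.25      ]
T [ 0.50287113 -0.39191592  0.        ]
0.1 [ 0.52841007 -0.41288635  0.1       ]
0.15 [ 0.50710581 -0.39113267  0.15      ]
0.2 [ 0.48580156 -0.36937898  0.2       ]
0.25 [ 0.46449731 -0.34762529  0.25      ]
```

jog_arm:
  motion: [1, 0.05, -0.015, 0.02, -0.004, 0.007, 0, 1, 0.1, -0.032, 0.04, -0.004, 0.007, 0, 1, 0.142, -0.046, 0.06, -0.004, 0.007, 0, 1, 0.142, -0.046, 0.06, -0.004, 0.007, 0, 1, 0.142, -0.046, 0.06, -0.004, 0.007, 0]

```text
t: 11.9
tool_pos: [0.5436, -0.2369, 0.234]
orientation: [0.069, -3.133, -0.006]
force: [0.5, 0.6, 0.8]
opening: 0.0931
```

```bash
python3 -c "
from h import *
go((.546,-.238,.163),-177.4)
s=cam('scene','s10.png')
a=cv2.imread('pics/s10.png')
cv2.imwrite('pics/c10.png',cv2.resize(a[120:220,260:380],(720,600),interpolation=cv2.INTER_CUBIC))
"
```

```text
t 11.9 tcp [ 0.5436 -0.2369  0.234 ] q [-0.5   0.11  1.48 -0.    1.56 -2.11] open 0.0931 F [0.5 0.6 0.8]
-> [-0.0058 -0.0029  0.142 ] [ 0.0026 -0.0046 -0.0007] dist 0.071
```

View pics/c10.png

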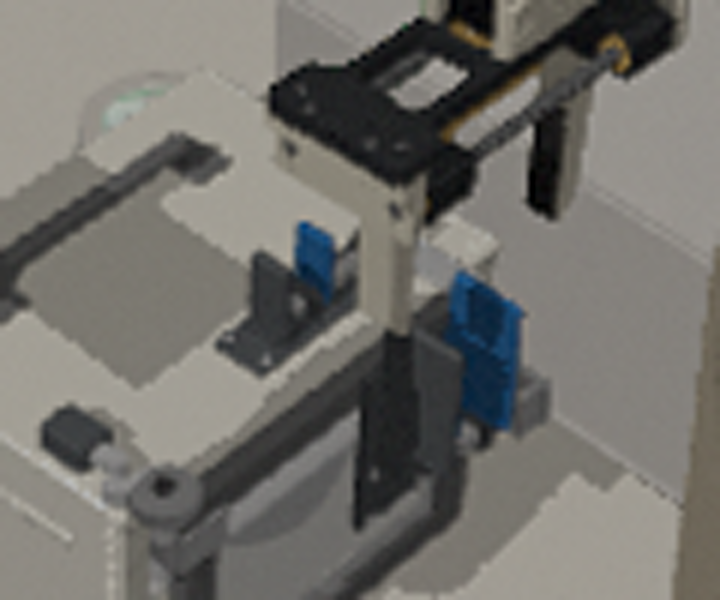

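jog_arm:
  motion: [1, -0.005, -0.003, 0.04, 0.0026, -0.0046, 0, 1, -0.005, -0.003, 0.08, 0.0026, -0.0046, 0, 1, -0.005, -0.003, 0.12, 0.0026, -0.0046, 0, 1, -0.005, -0.003, 0.14, 0.0026, -0.0046, 0, 1, -0.005, -0.003, 0.145, 0.0026, -0.0046, 0, 1, -0.005, -0.003, 0.145, 0.0026, -0.0046, 0]

```text
t: 12.55
tool_pos: [0.5469, -0.2379, 0.1625]
orientation: [-0.071, 3.14, -0.001]
force: [-0.6, 0.6, 0.8]
opening: 0.093
```

```bash
python3 -c "
from h import *
go((.546,-.238,.162),-177.4)
s=cam('scene','s11.png')
a=cv2.imread('pics/s11.png')
cv2.imwrite('pics/c11.png',cv2.resize(a[120:220,260:380],(720,600),interpolation=cv2.INTER_CUBIC))
"
```

```text
t 12.55 tcp [ 0.5469 -0.2379  0.1625] q [-0.5   0.15  1.57 -0.    1.42 -2.11] open 0.093 F [-0.6  0.6  0.8]
-> [ 0.0019 -0.0001  0.0011] [-0.0005  0.0008 -0.    ] dist 0.001
```

View pics/c11.png

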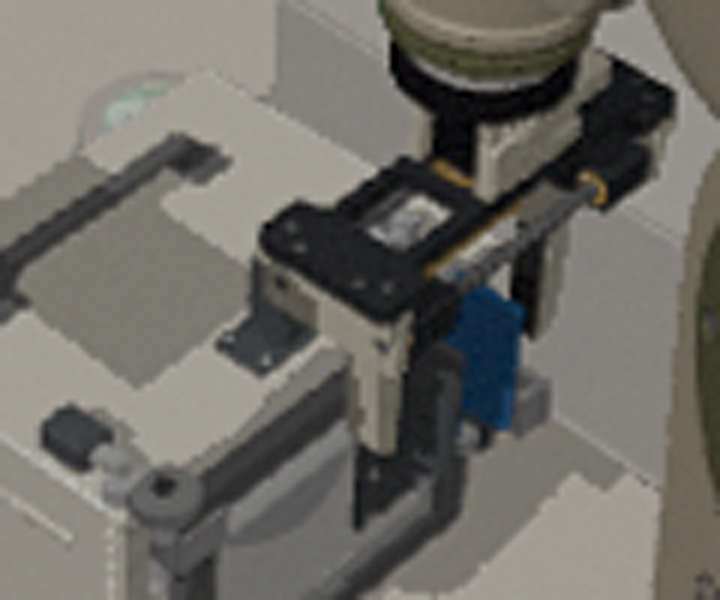

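The fingers straddle both fins, so I squeeze.

jog_arm:
  motion: [0.6, 0, 0, 0, 0, 0, 0, 0.5, 0, 0, 0, 0, 0, 0, 0.4, 0, 0, 0, 0, 0, 0, 0.25, 0, 0, 0, 0, 0, 0, 0.25, 0, 0, 0, 0, 0, 0, 0.25, 0, 0, 0, 0, 0, 0, 0.25, 0, 0, 0, 0, 0, 0, 0.25, 0, 0, 0, 0, 0, 0]
  grip_force: 30

```text
t: 13.4
tool_pos: [0.5472, -0.2382, 0.1634]
orientation: [-0.07, 3.138, -0.001]
force: [-3.2, 9.6, 6.8]
opening: 0.0338
```

```bash
cat >> h.py <<'E'
YAW=2.6; H=np.array([.571,-.092])
def gate(angs,z=.1625,r0=None):
    "numbers for a sequence of gate angles (deg), moving rigidly with the gate from the current pose at angle r0"
    st=read_state(); p=st["tool_pos"]; A=R.from_rotvec(st["orientation"]); a0=r0
    th=np.radians(YAW); M=lambda a:np.array([[np.cos(a),-np.sin(a)],[np.sin(a),np.cos(a)]])
    L=np.array([-.032,-.1455])
    for a in angs:
        xy=H+M(th-np.radians(a))@L
        y=np.radians(YAW-180-a);B=R.from_matrix(np.array([[np.cos(y),np.sin(y),0],[np.sin(y),-np.cos(y),0],[0,0,-1]]))
        d=A.inv().apply(np.r_[xy,z]-p)/.5; w=np.degrees((A.inv()*B).as_rotvec())/90
        print(a,xy.round(4),d.round(4),w.round(4))
    print("t",st["t"],p.round(4),st["orientation"].round(3),st["q"].round(2),st["opening"].round(4),st["force"].round(1),st["wrist_torque"].round(2))
E
python3 -c "
from h import *
gate([0,2,4,6,8,10,12,14,16])"
```

```text
0 [ 0.5456 -0.2388] [ 0.0031 -0.001   0.0019] [-0.0006  0.0015 -0.0004]
2 [ 0.5405 -0.2378] [0.0132 0.0014 0.0018] [-0.0005  0.0015  0.0219]
4 [ 0.5355 -0.2367] [0.0232 0.0042 0.0018] [-0.0005  0.0015  0.0441]
6 [ 0.5304 -0.2353] [0.0332 0.0073 0.0018] [-0.0005  0.0015  0.0663]
8 [ 0.5254 -0.2338] [0.043  0.0107 0.0018] [-0.0005  0.0015  0.0885]
10 [ 0.5205 -0.2322] [0.0527 0.0145 0.0017] [-0.0004  0.0015  0.1108]
12 [ 0.5157 -0.2303] [0.0622 0.0187 0.0017] [-0.0004  0.0015  0.133 ]
14 [ 0.5109 -0.2283] [0.0716 0.0231 0.0017] [-0.0004  0.0016  0.1552]
16 [ 0.5062 -0.2261] [0.0808 0.0279 0.0017] [-0.0004  0.0016  0.1774]Traceback (most recent call last):
  File "<string>", line 3, in <module>
    gate([0,2,4,6,8,10,12,14,16])
    ~~~~^^^^^^^^^^^^^^^^^^^^^^^^^
  File "h.py", line 42, in gate
    print("t",st["t"],p.round(4),st["orientation"].round(3),st["q"].round(2),st["opening"].round(4),st["force"].round(1),st["wrist_torque"].round(2))
                                                                             ^^^^^^^^^^^^^^^^^^^
AttributeError: 'float' object has no attribute 'round'
```

Opening is 33.8 mm, so the latch is fully squeezed. I begin the swing.

jog_arm:
  motion: [0.25, 0.01, 0.001, 0, 0, 0, 0.022, 0.25, 0.02, 0.004, 0, 0, 0, 0.044, 0.25, 0.03, 0.007, 0, 0, 0, 0.066, 0.25, 0.04, 0.011, 0, 0, 0, 0.088, 0.25, 0.05, 0.015, 0, 0, 0, 0.111, 0.25, 0.06, 0.019, 0, 0, 0, 0.133, 0.25, 0.069, 0.023, 0, 0, 0, 0.155, 0.25, 0.078, 0.028, 0, 0, 0, 0.177]

```text
t: 14.2
tool_pos: [0.508, -0.2248, 0.1635]
orientation: [0.366, 3.117, 0.002]
force: [2.4, 4.3, 0.8]
opening: 0.0336
```

```bash
sed -i 's/st\["opening"\].round(4)/round(st["opening"],4)/' h.py; python3 -c "
from h import *
gate([16,20,24,28,32,36,40,44,48])
s=cam('scene','s12.png')
a=cv2.imread('pics/s12.png')
cv2.imwrite('pics/c12.png',cv2.resize(a[120:220,260:380],(720,600),interpolation=cv2.INTER_CUBIC))
"
```

```text
16 [ 0.5062 -0.2261] [ 0.0029 -0.0035  0.0019] [0.0009 0.002  0.0002]
20 [ 0.497  -0.2213] [0.0231 0.0017 0.0018] [0.001  0.0019 0.0446]
24 [ 0.4881 -0.2158] [0.0428 0.0083 0.0018] [0.001  0.0019 0.0891]
28 [ 0.4797 -0.2097] [0.062  0.0162 0.0017] [0.0011 0.0019 0.1335]
32 [ 0.4717 -0.2031] [0.0807 0.0254 0.0017] [0.0012 0.0018 0.178 ]
36 [ 0.4642 -0.1959] [0.0986 0.036  0.0017] [0.0012 0.0018 0.2224]
40 [ 0.4572 -0.1882] [0.1157 0.0477 0.0016] [0.0013 0.0018 0.2669]
44 [ 0.4508 -0.18  ] [0.132  0.0607 0.0016] [0.0013 0.0017 0.3113]
48 [ 0.4449 -0.1714] [0.1474 0.0747 0.0016] [0.0014 0.0017 0.3557]
t 14.2 [ 0.508  -0.2248  0.1635] [3.660e-01 3.117e+00 2.000e-03] [-0.51  0.04  1.69  0.    1.41 -1.85] 0.0336 [2.4 4.3 0.8] [ 0.2  -0.27  0.13]
```

View pics/c12.png

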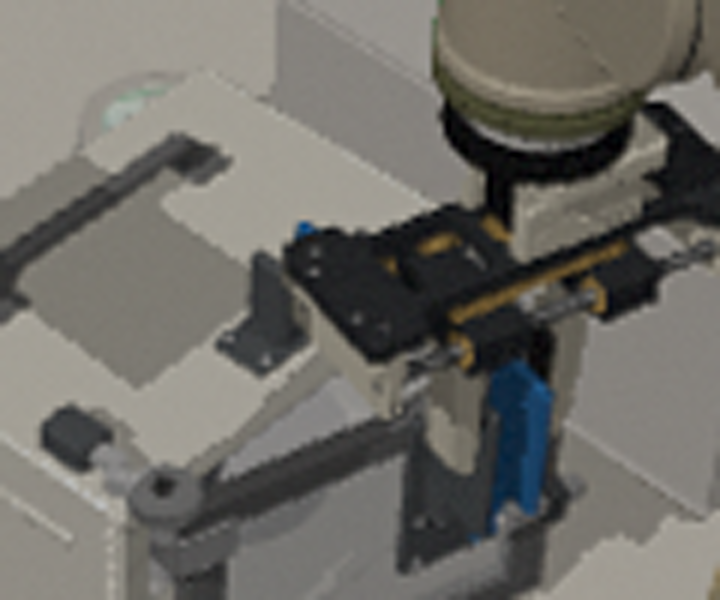

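The gate has come away and is at about 16°. I continue through the detent.

jog_arm:
  motion: [0.25, 0.01, 0.001, 0, 0, 0, 0.022, 0.25, 0.023, 0.004, 0, 0, 0, 0.045, 0.25, 0.033, 0.007, 0, 0, 0, 0.067, 0.25, 0.043, 0.01, 0, 0, 0, 0.089, 0.25, 0.052, 0.014, 0, 0, 0, 0.111, 0.25, 0.062, 0.018, 0, 0, 0, 0.133, 0.25, 0.072, 0.022, 0, 0, 0, 0.156, 0.25, 0.081, 0.027, 0, 0, 0, 0.178]

```text
t: 15.05
tool_pos: [0.4727, -0.2003, 0.1635]
orientation: [0.8, 3.033, 0.006]
force: [9.1, 6.3, -0.0]
opening: 0.0337
```

```bash
python3 -c "
from h import *
gate([32,35,38,41,44,47,50,53,56])
"
```

```text
32 [ 0.4717 -0.2031] [-0.001  -0.0058  0.0019] [ 0.0034  0.0025 -0.0016]
35 [ 0.466  -0.1977] [ 0.0141 -0.0021  0.0019] [0.0034 0.0024 0.0317]
38 [ 0.4606 -0.1921] [0.0291 0.0024 0.0019] [0.0035 0.0023 0.065 ]
41 [ 0.4555 -0.1862] [0.0438 0.0077 0.0018] [0.0036 0.0022 0.0984]
44 [ 0.4508 -0.18  ] [0.0581 0.0137 0.0018] [0.0036 0.0021 0.1317]
47 [ 0.4463 -0.1736] [0.0722 0.0205 0.0018] [0.0037 0.002  0.165 ]
50 [ 0.4422 -0.1669] [0.0859 0.028  0.0018] [0.0037 0.0019 0.1984]
53 [ 0.4385 -0.1601] [0.0991 0.0362 0.0018] [0.0038 0.0018 0.2317]
56 [ 0.4351 -0.1531] [0.1119 0.0451 0.0018] [0.0038 0.0017 0.265 ]
t 15.05 [ 0.4727 -0.2003  0.1635] [0.8   3.033 0.006] [-0.5  -0.08  1.8   0.01  1.41 -1.56] 0.0337 [ 9.1  6.3 -0. ] [ 0.24 -1.1  -0.08]
```

jog_arm:
  motion: [0.25, 0.014, -0.001, 0, 0.002, 0.001, 0.032, 0.25, 0.029, 0.002, 0, 0.002, 0.001, 0.065, 0.25, 0.044, 0.007, 0, 0.002, 0.001, 0.098, 0.25, 0.058, 0.013, 0, 0.002, 0.001, 0.132, 0.25, 0.072, 0.02, 0, 0.002, 0.001, 0.165, 0.25, 0.086, 0.028, 0, 0.002, 0.001, 0.198, 0.25, 0.099, 0.036, 0, 0.002, 0.001, 0.232, 0.25, 0.112, 0.045, 0, 0.002, 0.001, 0.265]

```text
t: 15.85
tool_pos: [0.4379, -0.1507, 0.1634]
orientation: [1.409, 2.801, 0.012]
force: [21.6, 8.6, -10.1]
opening: 0.0339
```

```bash
python3 -c "
from h import *
gate([56,60,64,68,72,75,78,81,84])
s=cam('scene','s13.png')
a=cv2.imread('pics/s13.png')
cv2.imwrite('pics/c13.png',cv2.resize(a[120:260,240:380],(600,600),interpolation=cv2.INTER_CUBIC))
"
```

```text
56 [ 0.4351 -0.1531] [-0.0004 -0.0072  0.0018] [ 0.0063  0.0013 -0.0002]
60 [ 0.4312 -0.1434] [ 0.0197 -0.002   0.0018] [0.0063 0.0011 0.0443]
64 [ 0.4279 -0.1336] [0.0394 0.0045 0.0019] [0.0063 0.0008 0.0887]
68 [ 0.4254 -0.1235] [0.0587 0.0125 0.0019] [0.0064 0.0006 0.1332]
72 [ 0.4235 -0.1132] [0.0773 0.0217 0.002 ] [0.0064 0.0004 0.1776]
75 [ 0.4226 -0.1055] [0.0908 0.0295 0.002 ] [6.40e-03 2.00e-04 2.11e-01]
78 [ 0.4221 -0.0977] [0.1039 0.038  0.0021] [6.400e-03 1.000e-04 2.443e-01]
81 [ 0.422  -0.0899] [0.1166 0.0471 0.0021] [ 6.400e-03 -1.000e-04  2.776e-01]
84 [ 0.4224 -0.0821] [0.1287 0.0569 0.0022] [ 6.400e-03 -3.000e-04  3.109e-01]
t 15.85 [ 0.4379 -0.1507  0.1634] [1.409 2.801 0.012] [-0.45 -0.22  1.93  0.01  1.43 -1.09] 0.0339 [ 21.6   8.6 -10.1] [ 0.77 -2.76  0.13]
```

View pics/c13.png

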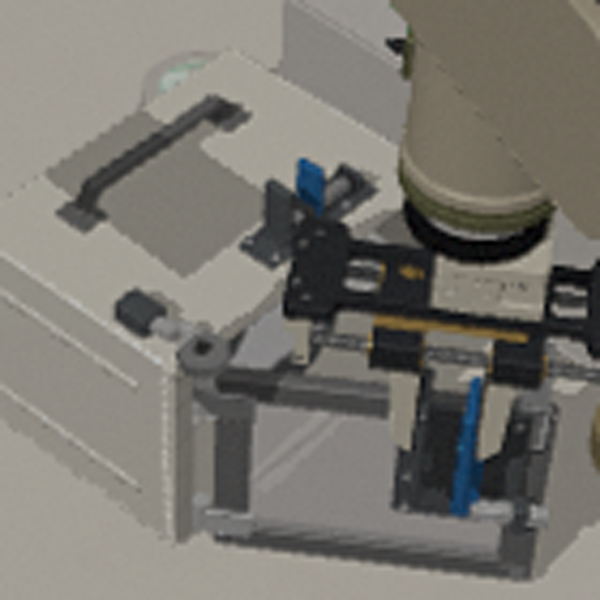

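The gate is near 56° and past the detent. The side load is about 25 N, so I refit the hinge centre from the path actually travelled.

```bash
python3 -c "
from h import *
from scipy.optimize import least_squares
P=np.array([[.5472,-.2382],[.508,-.2248],[.4727,-.2003],[.4379,-.1507]])
rv=[[-.07,3.138,-.001],[.366,3.117,.002],[.8,3.033,.006],[1.409,2.801,.012]]
Y=np.array([np.arctan2(*R.from_rotvec(v).as_matrix()[[1,0],0]) for v in rv]);print(np.degrees(Y))
r=least_squares(lambda h:np.hypot(*(P-h[:2]).T)-.149,[.571,-.092]);print(r.x,r.fun)
r=least_squares(lambda h:np.hypot(*(P-h[:2]).T)-h[2],[.571,-.092,.149]);print(r.x,r.fun)
# rigid
def f(h):
    c,s=np.cos(Y),np.sin(Y);return (P-h[:2]-np.c_[c*h[2]-s*h[3],s*h[2]+c*h[3]]).ravel()
r=least_squares(f,[.571,-.092,.03,.145]);print(r.x,r.fun.round(4))
"
```

```text
[-177.44415075  166.60578245  150.44726807  126.59147707]
[ 0.57474223 -0.09169759] [ 6.88820405e-05 -1.01452900e-04  2.04687569e-05  2.03994738e-05]
[ 0.57518546 -0.09115207  0.14965938] [ 2.78964728e-05 -7.44345485e-05  6.21630571e-05 -1.56249814e-05]
[ 0.57489044 -0.09128955  0.03436155  0.14538503] [ 0.0002 -0.0001  0.0002 -0.     -0.0006  0.0005  0.0002 -0.0003]
```

```bash
sed -i 's/H=np.array(\[.571,-.092\])/H=np.array([.5748,-.0914])/; s/L=np.array(\[-.032,-.1455\])/L=np.array([-.0342,-.1454])/' h.py; python3 -c "
from h import *
gate([56,58,61,64,68,72,76,80,84])
"
```

```text
56 [ 0.4377 -0.1506] [-0.0014 -0.0006  0.0019] [ 0.0063  0.0008 -0.0022]
58 [ 0.4357 -0.1458] [0.0087 0.0019 0.0019] [0.0063 0.0007 0.0201]
61 [ 0.433  -0.1385] [0.0237 0.0064 0.0019] [0.0063 0.0005 0.0534]
64 [ 0.4308 -0.131 ] [0.0385 0.0116 0.0019] [0.0063 0.0004 0.0867]
68 [ 0.4284 -0.1208] [0.0577 0.0198 0.002 ] [0.0064 0.0002 0.1312]
72 [ 0.4267 -0.1105] [0.0762 0.0293 0.0021] [ 6.400e-03 -1.000e-04  1.756e-01]
76 [ 0.4257 -0.1002] [0.0941 0.04   0.0021] [ 0.0064 -0.0003  0.2201]
80 [ 0.4254 -0.0897] [0.1112 0.052  0.0022] [ 0.0064 -0.0005  0.2645]
84 [ 0.4259 -0.0793] [0.1274 0.0651 0.0024] [ 0.0064 -0.0007  0.309 ]
t 15.9 [ 0.4375 -0.1499  0.1634] [1.414 2.799 0.013] [-0.45 -0.23  1.93  0.01  1.43 -1.08] 0.0338 [19.4  8.1 -9.5] [ 0.64 -2.38  0.13]
```

jog_arm:
  motion: [0.25, 0.008, 0.002, 0, 0.004, 0, 0.02, 0.25, 0.024, 0.006, 0, 0.004, 0, 0.053, 0.25, 0.038, 0.012, 0, 0.004, 0, 0.087, 0.25, 0.058, 0.02, 0, 0.004, 0, 0.131, 0.25, 0.076, 0.029, 0, 0.004, 0, 0.176, 0.25, 0.094, 0.04, 0, 0.004, 0, 0.22, 0.25, 0.111, 0.052, 0, 0.004, 0, 0.264, 0.25, 0.127, 0.065, 0, 0.004, 0, 0.309]

```text
t: 16.7
tool_pos: [0.4262, -0.079, 0.1635]
orientation: [2.051, 2.378, 0.007]
force: [6.8, -1.0, -4.3]
opening: 0.0339
```

jog_arm:
  motion: [0.25, 0, 0, 0, 0, 0, 0, 0.25, 0, 0, 0, 0, 0, 0]

```text
t: 16.9
tool_pos: [0.4263, -0.0789, 0.1635]
orientation: [2.048, 2.38, 0.006]
force: [2.9, -0.1, -0.8]
opening: 0.0332
```

```bash
python3 -c "
from h import *
gate([80,82,84,86])
s=cam('scene','s14.png');t=cam('top','t14.png')
"
```

```text
80 [ 0.4254 -0.0897] [-0.0211 -0.0049  0.002 ] [ 0.0027 -0.0008 -0.0447]
82 [ 0.4256 -0.0845] [-0.0109 -0.003   0.002 ] [ 0.0026 -0.0009 -0.0225]
84 [ 0.4259 -0.0793] [-0.0007 -0.0008  0.0021] [ 0.0026 -0.0009 -0.0003]
86 [ 0.4264 -0.0741] [0.0094 0.0018 0.0021] [ 0.0026 -0.0009  0.022 ]
t 16.9 [ 0.4263 -0.0789  0.1635] [2.048 2.38  0.006] [-0.3  -0.31  2.    0.    1.45 -0.45] 0.0332 [ 2.9 -0.1 -0.8] [-0.37  0.18  0.22]
```

View pics/s14.png

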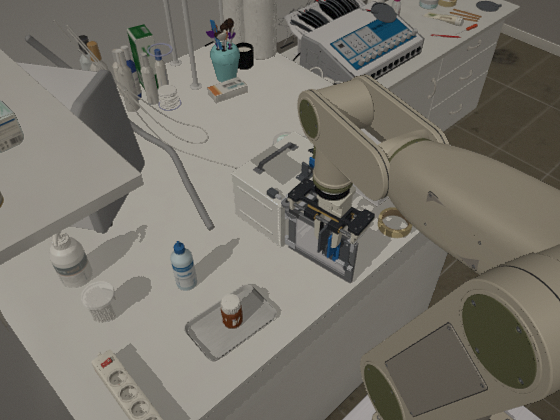

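View pics/t14.png

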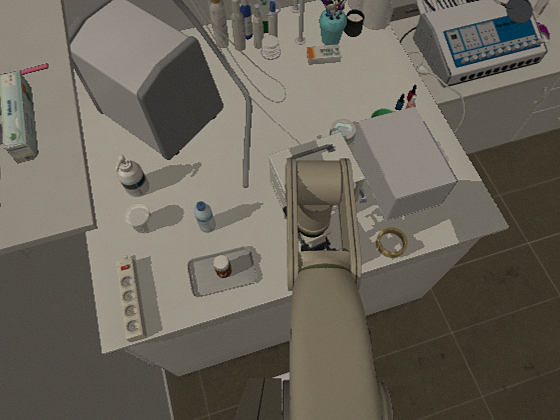

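```bash
python3 -c "
from h import *
a=cv2.imread('pics/s14.png')
cv2.imwrite('pics/c14.png',cv2.resize(a[160:290,260:390],(650,650),interpolation=cv2.INTER_CUBIC))
"
```

```text
(no output)
```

View pics/c14.png

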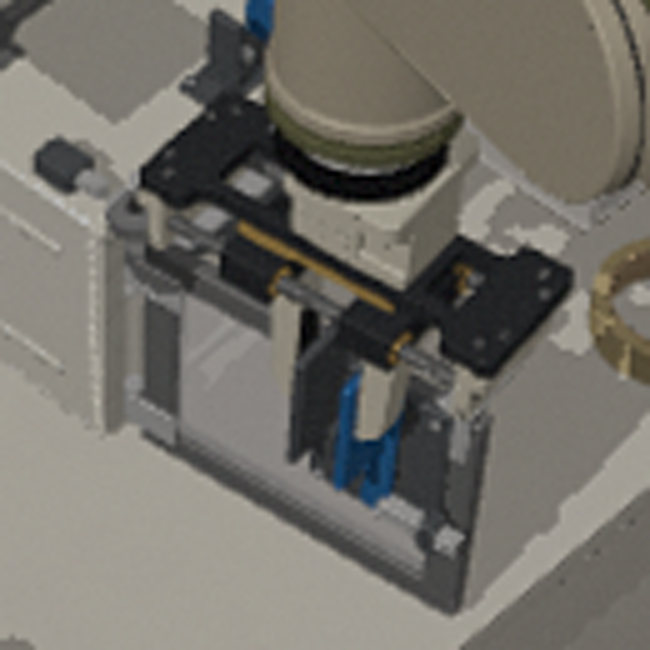

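```bash
python3 -c "
from h import *
s=cam('scene')
for z in (.005,.015):
    p=onz(s,260+145/5,160+436/5,z);q=onz(s,260+455/5,160+612/5,z);d=(q-p)[:2]
    # shut dir = -y rotated by yaw
    ang=np.degrees(np.arctan2(d[1],d[0]));print(p,q,np.linalg.norm(d),'opening',(-90+2.6-ang)%360)
st=read_state();print(st['opening'],st['force'])
"
```

```text
[ 0.56266479 -0.09333666  0.005     ] [ 0.36880464 -0.12816004  0.005     ] 0.1969629990696565 opening 82.41648127045593
[ 0.55679937 -0.08755225  0.015     ] [ 0.36466203 -0.12206616  0.015     ] 0.19521261551073296 opening 82.41648127045593
0.03322721229473592 [ 3.45835402  0.81986567 -0.20155907]
```

```bash
python3 -c "
from plant import *
print(close_job()); s=read_state(); print(s['t'],s['opening'],s['tool_pos'],s['force'])"
```

```text
the job is handed in; nothing more can be done
None
the job is handed in; nothing more can be done
```

The job is handed in with the gripper still holding the gate open at about 82–84°. It took about 17 s of the 72 s allowed.

**What I did:**
1. Lifted the amber jar out of the gate's path and stood it upright in the steel tray.
2. Squeezed the transport catch fully back. The opening read 35 mm, and the picture afterwards showed the blue ear staying against the dark one.
3. Squeezed the spring latch fully (opening 33.8 mm), kept it squeezed throughout, and swung the gate past the detent.

**Last checks:**
- **Gate angle:** about 84° from the tool pose and 82° from the picture. Both are above the required 75°.
- **Grip:** opening 33 mm and force about 3.5 N, so the latch is still squeezed. My reading after handing in returned nothing, so the last second itself is unconfirmed.
- **Jar and bystanders:** the jar stands upright in the tray in both views. The gel bottle and tape roll appear unmoved by eye; I did not re-measure them.

**One deviation:** near 56° the wrist force rose to about 25 N, because my first hinge estimate was about 4 mm off. I refitted it from the path travelled, and the force dropped. That is well under the 120 N wrist limit.

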